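# Snap a battery stick into the cell tester

### The arm

A 6-joint arm with a two-finger parallel gripper is mounted at the origin on the work surface. World frame = base frame: x ahead of the robot, y to its left, z up, the work surface at z = 0. Lengths are in mm, angles in rad, forces in N, time in s.
With the tool pointing down it reaches from about 400 to 825 mm from the base axis. Payload 7 kg.
Tool frame: the origin (TCP) lies at the very end of the fingers, on their centre line; the grasp point (between the pads) lies 19 mm behind it; z points along the fingers, y is the line along which they close (so a half turn about z gives the same grasp; the last joint's range is limited). The gripper opens to 88 mm and grips with 3 to 60 N. Pads are 19 mm wide; open, the fingers measure 130 mm over their backs; the gripper's body (78 mm by 193 mm) begins 47 mm behind the grasp point.
Start: joints at [1.627, 0.359, 0.012, 0, -1.224, -0.288], TCP at [155.078, 656.922, 226.561] pointing down, gripper open.
Joint ranges: [-3.07, 3.07], [-1.43, 2.12], [-1.02, 1.25], [-3.03, 1.67], [-3.05, -0], [-3.03, 3.03]. Speed limits (rad/s): [2.39, 2.39, 3.01, 3.14, 3.14, 3.14].

### API

Orientations are given as a unit quaternion [x, y, z, w].
In Python, from plant import bot gives the robot as it stands. Calls block until the motion is done:
- bot.move_ptp(position, orientation): joint-space move of the TCP to a pose.
- bot.line_to(position, velocity=150, ori=None): straight line of the TCP; ori=None keeps the orientation; velocity is the mean speed in mm/s.
- bot.move_joints(angles): joint-space move.
- bot.move_gripper(opening, force=None): finger opening in mm; force is the grip in N (None keeps the last); returns when the fingers have stopped.
- bot.pause(seconds).
- bot.solve_ik(position, orientation): joint angles nearest the present ones, or None.
- bot.read_state(): the state.
- bot.camera(name): name is "scene" or "side" or "wrist"; returns the picture (400x640x3 uint8, red, green, blue); there is no depth.
- bot.get_calibration(name): a dict with "fx", "fy", "cx", "cy" (pixels), "view" (4x4, takes a point from world to camera coordinates); the wrist camera has in their place "T_tool_cam" (4x4, takes a point from camera to tool coordinates, whose origin is the TCP and whose axes are the flange's). Camera axes: x right, y up, looking along -z (the intrinsics and any distortion apply to the point x, -y, -z); pixel columns grow to the right and rows downward; lengths in mm; the calibration is good to about 2 mm. A picture is of the moment at which its call begins: read the wrist's pose just before it. get_calibration takes no time and is no camera call.
A pose or a line that the arm cannot do raises bot.Unreachable and nothing moves.
- bot.close_job(): hands the job in; it is judged then, once.
The state is a dict: "t": time; "joint_pos": joint angles; "qvel": joint speeds; "tau": joint torques, N m; "tcp_pos": TCP position; "eef_rot": TCP orientation; "contact_force": force on the tool from outside, world axes, zero at the start; "moment": the same for the moment, N m; "width": finger opening in mm; "finger_force": force on a finger pad.
Only numpy, scipy, OpenCV 4.12 (cv2) and the standard library are available. Lean on these libraries where they do the work, as an engineer would, in place of code of your own. Each camera call takes 0.05 s, during which the arm holds its last target. There are 200 camera calls.

### The job

Take the green battery stick out of the white rack and snap it down sideways into both copper spring clips of the grey cell tester, its steel button facing the red end terminal. Then slide it along in the clips until the button has pushed the little sprung pin in and meets the brass collar, and press it there with a steady push of about 10 N, over and above the drag of the clips, for half a second (never 20 N or more), and leave it clipped in with the button on the pin. Do not ram it down on its seats (stay under 35 N) and leave the blue stick and the other things on the bench where they are.

Things in the scene. Friction and masses are not known exactly. Their poses are not given: they have to be found in the camera images.
- green_stick: Green battery stick: rigid cylinder 20 mm in diameter, 128 mm long, about 95 g, with a white band and a steel button (8 mm wide, 2 mm proud) at its +y end. Origin: mid-length on the axis; y runs along the stick, roll is arbitrary. It starts level in the rack, axis 26 mm above the bench, button roughly to +y. Its middle 75 mm is free at both sides, and below down to the 5 mm rack base.
- button (a point): Centre of the button's end face, 66 mm from the stick's origin along its +y axis.
- tester: Grey fixed cell tester, housing 140 x 245 x 22 mm high. Origin: on the bench, midway below the clips; y along the clips towards the terminal end, z up. A stick snapped in rests on two seats, axis along y at x = 0, 45 mm above the bench. Between the clips, 68 mm apart, only the 22 mm housing lies below, so fingers holding the stick's middle have room and may slide 20 mm each way.
- clip_minus (a point): The C-shaped copper spring clip away from the terminal, 12 mm wide along y, at tester y = -40 mm; the point is on the seated stick's axis. The mouth opens upwards: 26 mm wide at 63 mm above the bench, throat 14 mm at 53 mm. The stick meets the throat with its axis 16 mm too high; pushing it through both clips takes 8 to 20 N in all, then it pulls itself home.
- clip_plus (a point): The same clip at tester y = +40 mm, next to the terminal; the point is on the seated stick's axis. Sliding a seated stick along in both clips takes some 2 to 8 N, more if it is also pressed down.
- seats: The two black seats under the clips, each 18 x 12 mm, that the stick comes to rest on. Origin: midway between them at the level of their tops, 35 mm above the bench; axes like the tester's. They are rigid.
- terminal: Red block at the tester's end, clamped 74 to 84 mm along +y from the tester's origin. Origin: centre of its face, 45 mm above the bench; axes like the tester's, the face looks to -y. From it a brass collar 16 mm in diameter juts out, screwed in or out to 6 to 14 mm (differs each time, not reported: find it by feel). It is rigid; a pin stands 2 mm proud of it, sprung with about 1 N.
- blue_stick: Blue battery stick of the same size, in the other place of the rack, its axis parallel to the green one's and 70 mm away. Leave it there. Origin and axes like the green stick's.
- rack: White fixed rack: base 130 x 105 x 5 mm with two places for sticks at x = -35 and +35 mm, each of two cradles at y = -45 and +45 mm (12 mm wide along y, side cheeks 25 mm above the bench). Origin: underside centre; sticks lie along its y axis.
- phone: Phone, 150 x 72 x 9 mm, lying on the bench; not to be moved. Origin: underside centre.
- open_phone: Opened phone, 150 x 72 x 9 mm, lying on the bench; not to be moved. Origin: underside centre.
- dispenser: Clear dispenser bottle, 44 mm in diameter, 110 mm high; not to be moved. Origin: underside centre.
- flux_jar: Small green jar with a black lid, 44 mm in diameter, 35 mm high; not to be moved. Origin: underside centre.
- driver: Red-handled screwdriver, 150 mm long, lying on the bench; not to be moved.
- spudger: Blue plastic spudger, 140 x 11 x 5 mm, lying on the bench; not to be moved.
Not all that is in view belongs to the job. Of the things that look like the green_stick, the largest one is meant.

How it is judged:
By the outcome, as a careful person would: the job done as asked, in the order asked, and still so for the second after the job is handed in, with the robot touching nothing.
It also fails if it takes over 67 s, if anything falls off the work surface, if the arm or the gripper's body presses on something with over 40 N, if the wrist force passes 120 N, or if a joint passes its speed limit or range.

## Working session

There is one attempt and no reset: what is moved stays moved. The work goes in short steps, each a Python script; the robot and the scene stay as the last script left them, time stands still between calls to the robot, and variables do not carry over. Pictures are saved under pics/ and viewed, at most 10 in all, crops included, and the job is handed in when it is done.

```bash
mkdir -p pics; ls
python3 - <<'E'
from plant import bot
import cv2,numpy as np
np.set_printoptions(suppress=True,precision=4)
for n in("scene","side"):
    cv2.imwrite(f"pics/{n}0.png",bot.camera(n)[:,:,::-1])
    print(n,bot.get_calibration(n))
print(bot.get_calibration("wrist"));s=bot.read_state();print(s)
cv2.imwrite("pics/wrist0.png",bot.camera("wrist")[:,:,::-1])
E
```

```text
pics
scene {'fx': 513.1716064429834, 'fy': 513.1716064429834, 'cx': 322.33491542035176, 'cy': 199.48950980417814, 'view': array([[   -0.7514,     0.6596,     0.0151,   429.9541],
       [   -0.4774,    -0.5594,     0.6776,   228.5833],
       [    0.4554,     0.502 ,     0.7353, -1705.4407],
       [    0.    ,     0.    ,     0.    ,     1.    ]])}
side {'fx': 491.63902201379653, 'fy': 491.63902201379653, 'cx': 318.79829810005344, 'cy': 201.12132934708205, 'view': array([[   -0.9804,    -0.1958,     0.0203,   531.7906],
       [    0.1524,    -0.6899,     0.7076,  -113.2125],
       [   -0.1246,     0.6969,     0.7063, -1372.8986],
       [    0.    ,     0.    ,     0.    ,     1.    ]])}
{'fx': 278.04177052569963, 'fy': 278.04177052569963, 'cx': 323.06785598975625, 'cy': 203.45671327529752, 'T_tool_cam': array([[   0.0003,    0.9673,    0.2536,   67.8075],
       [   1.    ,   -0.0003,   -0.0003,   -0.4074],
       [  -0.0003,    0.2536,   -0.9673, -158.8026],
       [   0.    ,    0.    ,    0.    ,    1.    ]])}
{'t': 0.1, 'joint_pos': array([ 1.6271,  0.3593,  0.0111, -0.0003, -1.2241, -0.2881]), 'qvel': array([ 0.0018, -0.0013,  0.0029,  0.0012, -0.0003,  0.0006]), 'tau': array([ -0.0022, -58.416 ,  29.3751,   7.0156,   0.0102,  -0.    ]), 'tcp_pos': array([154.9937, 656.5149, 225.7266]), 'eef_rot': array([ 0.9933, -0.1157, -0.    ,  0.0007]), 'contact_force': array([ 1.1842, -0.2556,  0.1573]), 'moment': array([-0.0026, -0.0008, -0.0316]), 'finger_force': 0.0, 'width': 87.50890914100722}
```

View pics/scene0.png

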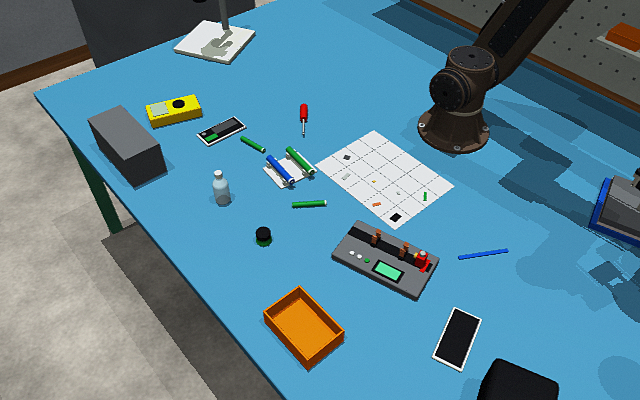

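View pics/side0.png

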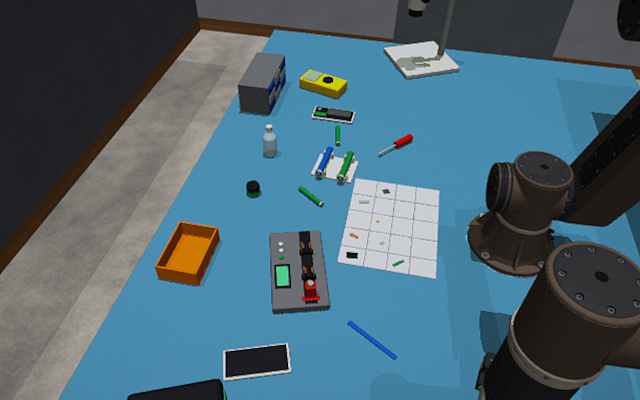

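View pics/wrist0.png

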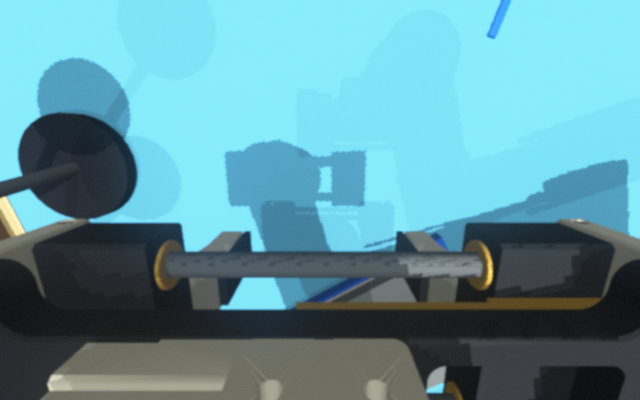

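The scene view shows these candidates for the green stick: in the rack at (300,160), a thin one at (252,145), one loose on the bench at (309,204), and a small piece on the mat at (425,196). By the description I choose the one in the white rack, beside the blue stick at (279,170). The tester is at (385,260) with its red terminal at (422,262). Next I check the choice in close crops.

Run:
```python
import cv2,numpy as np
a=cv2.imread("pics/scene0.png");b=cv2.imread("pics/side0.png")
def crop(im,x,y,w,h,W,H): return cv2.resize(im[y:y+h,x:x+w],(W,H),interpolation=cv2.INTER_CUBIC)
top=np.hstack([crop(a,255,135,80,60,400,300),crop(b,300,135,80,60,400,300)])
bot_=np.hstack([crop(a,325,212,120,90,400,300),crop(b,240,225,120,90,400,300)])
cv2.imwrite("pics/m1.png",np.vstack([top,bot_]))
```

```text
(no output)
```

View pics/m1.png

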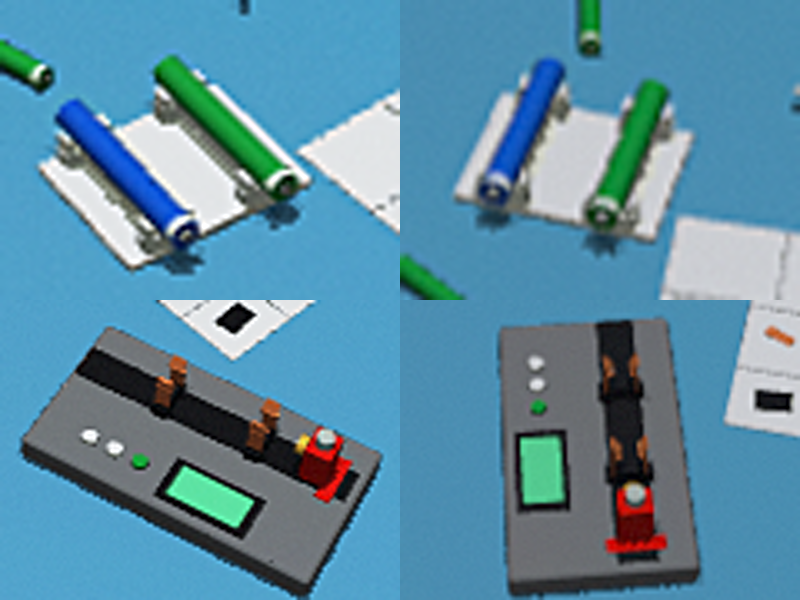

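The crops confirm the choice: the rack's green stick is full-size, with its white band and button towards the camera at scene px (312,172) and its far end at (288.6,149). The tester clips are at scene px (376,233) and (404,247). Now I compute the positions.

```bash
cat > h.py <<'E'
from plant import bot
import cv2,numpy as np
from scipy.spatial.transform import Rotation as R
np.set_printoptions(suppress=True,precision=2)
def ray(n,p,z,pose=None):
    c=bot.get_calibration(n)
    d=np.array([(p[0]-c["cx"])/c["fx"],-(p[1]-c["cy"])/c["fy"],-1])
    if n=="wrist":
        T=np.eye(4);T[:3,:3]=R.from_quat(pose[1]).as_matrix();T[:3,3]=pose[0];M=T@c["T_tool_cam"]
    else: M=np.linalg.inv(c["view"])
    d=M[:3,:3]@d;o=M[:3,3]
    return o+d*(z-o[2])/d[2]
def down(yaw,tilt=None):
    # tool z down, tool y along world direction yaw
    y=np.array([np.cos(yaw),np.sin(yaw),0]);z=np.array([0,0,-1.])
    return R.from_matrix(np.column_stack([np.cross(y,z),y,z])).as_quat()
def proj(P,pose):
    c=bot.get_calibration("wrist");T=np.eye(4);T[:3,:3]=R.from_quat(pose[1]).as_matrix();T[:3,3]=pose[0]
    q=np.linalg.inv(T@c["T_tool_cam"])@np.append(P,1)
    return c["cx"]-c["fx"]*q[0]/q[2], c["cy"]+c["fy"]*q[1]/q[2]
E
python3 - <<'E'
from h import *
for nm,s,d,z in [("button",(312,172),(340.4,177.4),26),("far",(288.6,149),(351,153.4),26),
 ("clip-",(376.2,233.3),(306,243),63),("clip+",(404,247.4),(308.7,267),63),
 ("c1",(357.4,221),(320.1,231.6),22),("c2",(439,259.4),(329.1,307.5),22),("c3",(415.9,296.9),(273,309.9),22),("c4",(332.5,254),(270,233.1),22)]:
    a=ray("scene",s,z);b=ray("side",d,z);print(nm,a[:2],b[:2],(a+b)[:2]/2)
E
```

```text
button [ 498.36 -131.26] [ 501.7  -132.13] [ 500.03 -131.69]
far [ 487.36 -255.96] [ 487.26 -253.77] [ 487.31 -254.86]
clip- [543.76 176.67] [542.07 177.36] [542.91 177.02]
clip+ [522.95 254.47] [518.96 251.66] [520.95 253.07]
c1 [525.62  91.88] [520.18  95.22] [522.9   93.55]
c2 [455.74 321.84] [451.73 329.58] [453.74 325.71]
c3 [585.07 357.81] [581.87 364.17] [583.47 360.99]
c4 [652.25 130.55] [653.4  129.93] [652.82 130.24]
```

The two cameras agree to 2–4 mm, and the sizes check out: stick about 124 mm, clips 79 mm apart, housing 242 mm. The stick's centre is at about (494,-193) with yaw 84°. The tester is at about (532,215) with its y axis at 106.5°. I move above the stick.

Run:
```python
from h import *
d=np.deg2rad
for f in(0,180):
    print(f,bot.solve_ik([493.6,-193.3,160],down(d(-5.9+f))),bot.solve_ik([493.6,-193.3,9],down(d(-5.9+f))),bot.solve_ik([532,215,28],down(d(16.6+f))))
f=180 if bot.solve_ik([493.6,-193.3,160],down(d(-5.9))) is None else min((0,180),key=lambda f:abs(bot.solve_ik([493.6,-193.3,160],down(d(-5.9+f)))[5]))
print(f)
bot.move_gripper(50)
bot.move_ptp([493.6,-193.3,160],down(d(-5.9+f)))
s=bot.read_state();pose=(s["tcp_pos"],s["eef_rot"]);print(s["t"],pose,s["joint_pos"],s["contact_force"])
cv2.imwrite("pics/w1.png",bot.camera("wrist")[:,:,::-1])
np.savez("pics/w1.npz",p=pose[0],q=pose[1])
for P in([500,-131.7,26],[487.3,-254.9,26]):print(proj(P,pose))
```

```text
0 None None [ 0.72  0.4  -0.45  0.   -0.72  2.71]
180 [-0.    0.18 -0.4   0.   -0.99 -0.1 ] [-0.    0.37 -0.56  0.   -0.64 -0.1 ] [ 0.72  0.4  -0.45  0.   -0.72 -0.44]
180
4.1833 (array([ 493.94, -192.81,  160.01]), array([-0.67,  0.74, -0.  ,  0.  ])) [-0.    0.18 -0.4   0.   -0.99 -0.1 ] [-0.47 -0.24  1.46]
(np.float64(323.0861241051564), np.float64(247.9900262631637))
(np.float64(323.2212036394235), np.float64(135.82013984448287))
```

View pics/w1.png

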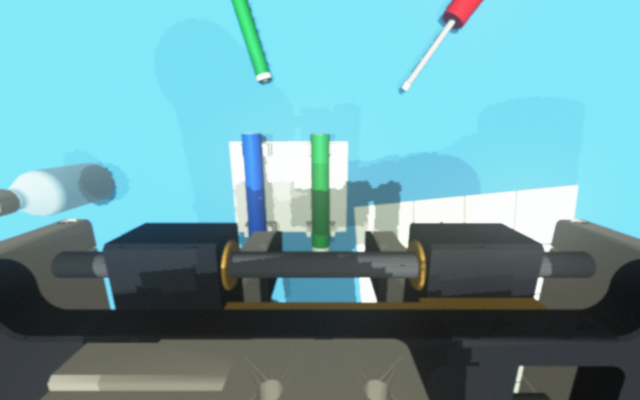

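The wrist view shows the stick between the fingers, with its far end at (319.5,134) and its button at (321,249). That is 2–4 px from the prediction. The blue stick is at (255,185) and the bottle is well to the left. I correct, grasp and lift.

Run:
```python
from h import *
n=np.load("pics/w1.npz");pose=(n["p"],n["q"])
f=ray("wrist",(319.7,134),26,pose);b=ray("wrist",(321,249),26,pose);print(f,b,np.linalg.norm(f-b))
C=0.6*(f+b)/2+0.4*np.array([493.6,-193.3,26]);C[2]=9
v=b-f;yaw=np.rad2deg(np.arctan2(v[1],v[0]));print(C,yaw)
yaw=0.5*yaw+0.5*84.1
q=down(np.deg2rad(yaw+90))
bot.line_to([C[0],C[1],60],200,q); bot.line_to(C,80)
s=bot.read_state();print(s["tcp_pos"],s["contact_force"])
bot.move_gripper(10,40)
s=bot.read_state();print(s["t"],s["width"],s["finger_force"],s["contact_force"],s["tcp_pos"],s["eef_rot"])
```

```text
[ 490.7  -257.06   26.  ] [ 502.49 -130.71   26.  ] 126.90389845877937
[ 495.39 -193.65    9.  ] 84.66934276368274
[ 495.75 -193.71    9.36] [0.26 0.83 0.33]
6.2833 18.79348933379927 40.000324845314026 [-0.45  0.45  1.47] [ 495.61 -193.67    9.16] [-0.67  0.74 -0.    0.  ]
```

Run:
```python
from h import *
bot.line_to([495.6,-193.7,130],150)
s=bot.read_state();print(s["contact_force"],s["width"])
yaw=np.deg2rad(106.4);u=np.array([np.cos(yaw),np.sin(yaw),0]);O=np.array([532,215,0.])
P=O+20*u;P[2]=150
bot.move_ptp(P,down(yaw+np.pi/2)); bot.pause(.2)
s=bot.read_state();pose=(s["tcp_pos"],s["eef_rot"]);print(s["t"],pose,s["contact_force"],s["width"])
im=bot.camera("wrist")[:,:,::-1];cv2.imwrite("pics/w2.png",im);np.savez("pics/w2.npz",p=pose[0],q=pose[1])
for y in(-40,40):
    for x in(-13,13):
        Q=O+y*u+x*np.array([u[1],-u[0],0]);Q[2]=63;print(y,x,proj(Q,pose))
cv2.imwrite("pics/w2c.png",cv2.resize(im[80:280,190:450],None,fx=3,fy=3,interpolation=cv2.INTER_CUBIC)[:600,:780])
```

```text
[-0.39 -0.89 -1.1 ] 19.14611107956387
9.025 (array([526.64, 233.27, 150.03]), array([ 0.8, -0.6,  0. ,  0. ])) [ 1.26  0.29 -0.27] 18.768299042025617
-40 -13 (np.float64(338.0724270407993), np.float64(140.80707949747597))
-40 13 (np.float64(307.94707369939186), np.float64(140.84247903504252))
40 -13 (np.float64(337.0016532381005), np.float64(228.3761583300684))
40 13 (np.float64(309.22140615815874), np.float64(228.408545364432))
```

View pics/w2c.png

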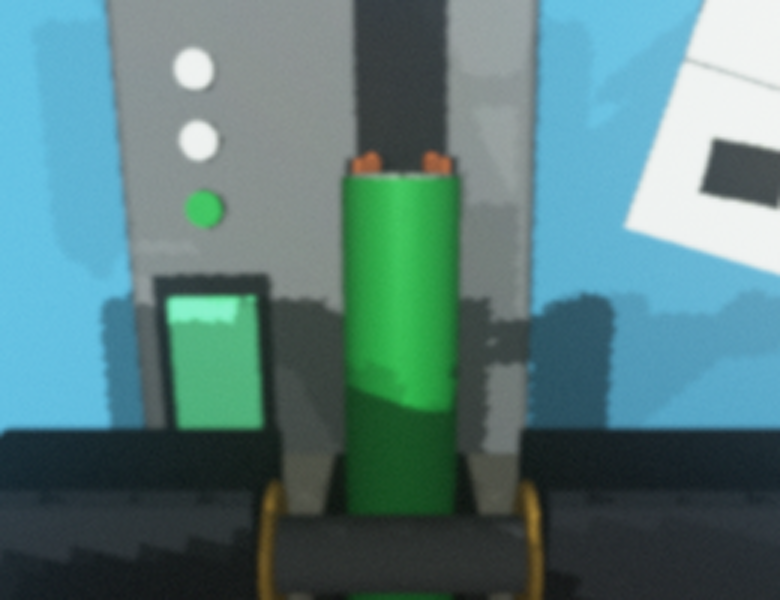

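The picture shows the clip_minus tips at crop x 352–453 (mid px 324.2, v about 131), the stick centred at px 323.8, and the housing strip at 323.5. Everything lines up laterally within 1 mm (the mouth allows ±3 mm), so I check the lengthwise position and snap down with a force guard.

Run:
```python
from h import *
n=np.load("pics/w2.npz");pose=(n["p"],n["q"])
yaw=np.deg2rad(106.4);u=np.array([np.cos(yaw),np.sin(yaw),0]);x=np.array([u[1],-u[0],0]);O=np.array([532,215,0.])
e=ray("wrist",(323.8,138.3),177,pose);c=ray("wrist",(324.2,131.5),63,pose)
print("stick end rel tcp",(e-pose[0])@u,(e-pose[0])@x,"clip- rear edge rel O",(c-O)@u,(c-O)@x)
bot.move_gripper(10,60)
P=O-16*u; 
P[2]=90;bot.line_to(P,120);P[2]=58;bot.line_to(P,80);bot.pause(.3)
f0=np.mean([ (bot.pause(.03),bot.read_state()["contact_force"])[1] for _ in range(5)],0);print("f0",f0)
z=58
while z>29.5:
    z-=1.0;P[2]=z;bot.line_to(P,25)
    s=bot.read_state();f=s["contact_force"]-f0
    print(z,s["tcp_pos"][2].round(2),np.array([f@x,f@u,f[2]]),s["moment"])
    if f[2]>24 or np.hypot(f[0],f[1])>15: print("STOP");break
print(s["t"],s["width"])
```

```text
stick end rel tcp -64.10450449225068 -0.3783162410553375 clip- rear edge rel O -47.79002247700442 -1.0281095963714408
f0 [ 0.22  0.31 -0.64]
57.0 56.9 [ 0.49  0.47 -0.34] [ 0.05 -0.02 -0.02]
56.0 55.89 [-1.53 -0.81 -0.01] [ 0.11  0.03 -0.04]
55.0 54.89 [-0.29  0.93 -1.26] [ 0.1  -0.06 -0.05]
54.0 53.92 [ 0.1   0.18 -0.72] [ 0.06 -0.1  -0.02]
53.0 52.92 [ 0.46 -0.18  0.14] [ 0.06  0.   -0.  ]
52.0 51.93 [-0.39 -0.31  0.21] [ 0.1  -0.04 -0.01]
51.0 50.91 [-0.02  0.4   0.1 ] [ 0.09 -0.02 -0.02]
50.0 49.93 [ 0.04  0.63 -0.84] [ 0.09 -0.   -0.04]
49.0 48.93 [-0.09 -0.79 -0.49] [ 0.04 -0.01 -0.01]
48.0 47.92 [-0.66 -0.53  0.64] [ 0.1   0.02 -0.  ]
47.0 46.92 [-1.08 -0.56 -0.23] [0.08 0.1  0.02]
46.0 45.94 [-0.58 -0.6   1.47] [-0.    0.31  0.12]
45.0 45.01 [-3.29 -0.98  2.33] [-0.1   0.87  0.05]
44.0 44.29 [-3.91  0.19  6.27] [-0.22  1.17  0.12]
43.0 43.59 [-5.55  0.15  8.32] [-0.32  1.44  0.16]
42.0 42.85 [-4.94 -0.8   9.71] [-0.33  1.43  0.11]
41.0 41.98 [-3.94  0.17 11.03] [-0.42  1.53  0.13]
40.0 41.05 [-4.17 -1.41 11.2 ] [-0.31  1.54  0.12]
39.0 40.0 [-4.59 -0.09 10.81] [-0.22  1.51  0.08]
38.0 38.86 [-4.96 -0.35 10.07] [-0.09  1.46  0.11]
37.0 37.66 [-3.14 -0.2   6.8 ] [-0.1   1.38  0.11]
36.0 36.4 [-3.9   0.41  6.02] [-0.    1.27  0.08]
35.0 35.1 [-2.88 -0.42  4.05] [0.04 1.04 0.09]
34.0 33.61 [-2.96  0.95  0.99] [0.1  0.87 0.09]
33.0 32.43 [-1.47 -0.34 -2.9 ] [0.12 0.53 0.11]
32.0 31.52 [-0.86 -0.18 -4.97] [0.08 0.42 0.05]
31.0 30.64 [-2.04 -0.2  -5.81] [-0.09  0.39  0.13]
30.0 29.78 [-2.24  0.03 -5.  ] [-0.19  0.48  0.06]
29.0 28.86 [-2.69 -0.55 -4.52] [-0.25  0.65  0.05]
18.2917 18.585392166211715
```

It snapped in, with a peak of 11 N. I release it so it seats itself, regrip without strain, then slide with force feedback.

```bash
cat > slide.py <<'E'
from h import *
yaw=np.deg2rad(106.4);u=np.array([np.cos(yaw),np.sin(yaw),0]);x=np.array([u[1],-u[0],0]);O=np.array([532,215,0.])
def F(n=4):
    r=[]
    for _ in range(n): bot.pause(.02);r.append(bot.read_state()["contact_force"])
    f=np.mean(r,0);return np.array([f@x,f@u,f[2]])
bot.move_gripper(30); P=O-16*u-0.3*x;P[2]=28.5;bot.line_to(P,30);bot.pause(.2)
f0=F(8);bot.move_gripper(10,60);bot.pause(.2);print("f0",f0,"after grip",F(6)-f0,bot.read_state()["width"])
y=-16.;hist=[];drag=None
def step(d):
    global y
    y+=d;Q=O+y*u-0.3*x;Q[2]=28.5;bot.line_to(Q,12);f=F()-f0
    s=bot.read_state();print(round(y,2),round((s["tcp_pos"]-O)@u,2),f,round(s["t"],2));return f
while y<5:
    f=step(.5)
    if f[1]<-20 or abs(f[2])>20: print("abnormal");break
    if y>-13:
        if len(hist)>=4 and -f[1]>np.median(hist[-9:])+3.0: break
        hist.append(-f[1])
drag=np.median(hist[-9:]);print("drag",drag)
E
python3 -i slide.py <<'E'
np.savez("pics/st.npz",y=y,drag=drag,f0=f0)
E
```

```text
f0 [-0.02 -0.18 -0.14] after grip [-0.98  0.83  0.97] 18.3536875930561
-15.5 -15.84 [-0.52 -2.97  1.79] 20.35
-15.0 -15.27 [-0.36 -4.35  2.22] 20.67
-14.5 -14.6 [-1.56 -4.82  2.58] 20.98
-14.0 -14.0 [-1.93 -4.45  2.24] 21.3
-13.5 -13.46 [-1.34 -3.83  2.14] 21.62
-13.0 -12.95 [-1.62 -3.8   2.09] 21.93
-12.5 -12.46 [-1.18 -4.27  1.73] 22.25
-12.0 -11.96 [-1.44 -3.63  1.75] 22.57
-11.5 -11.45 [-1.91 -3.62  1.5 ] 22.88
-11.0 -10.97 [-1.74 -4.1   1.55] 23.2
-10.5 -10.48 [-1.5  -3.18  1.6 ] 23.52
-10.0 -9.97 [-1.89 -3.76  1.77] 23.83
-9.5 -9.47 [-1.55 -3.69  1.17] 24.15
-9.0 -8.96 [-1.35 -3.01  1.21] 24.47
-8.5 -8.48 [-1.7  -3.66  1.11] 24.78
-8.0 -7.97 [-1.74 -3.68  1.68] 25.1
-7.5 -7.46 [-1.62 -3.72  1.61] 25.42
-7.0 -6.95 [-1.69 -3.65  1.3 ] 25.73
-6.5 -6.47 [-1.03 -3.57  1.37] 26.05
-6.0 -5.94 [-1.66 -3.59  1.28] 26.37
-5.5 -5.48 [-1.66 -3.61  1.19] 26.68
-5.0 -4.95 [-1.96 -3.56  0.79] 27.0
-4.5 -4.46 [-1.93 -3.46  0.9 ] 27.32
-4.0 -3.97 [-1.74 -3.82  1.34] 27.63
-3.5 -3.46 [-2.23 -3.73  0.78] 27.95
-3.0 -2.97 [-1.94 -3.49  1.37] 28.27
-2.5 -2.46 [-1.55 -3.62  1.33] 28.58
-2.0 -1.97 [-1.89 -3.5   1.14] 28.9
-1.5 -1.45 [-1.99 -3.19  0.99] 29.22
-1.0 -0.95 [-1.77 -3.36  1.08] 29.53
-0.5 -0.47 [-1.81 -2.93  1.36] 29.85
0.0 0.05 [-1.83 -3.36  1.78] 30.17
0.5 0.54 [-2.19 -3.87  1.44] 30.48
1.0 0.98 [-1.89 -4.38  1.22] 30.8
1.5 1.46 [-2.   -3.92  1.03] 31.12
2.0 1.96 [-1.82 -4.69  1.92] 31.43
2.5 2.43 [-1.57 -4.37  1.15] 31.75
3.0 2.77 [-1.5  -5.68  0.98] 32.07
3.5 2.83 [-0.77 -8.41  1.26] 32.38
drag 3.9151556243501537>>> >>>
```

Contact with the collar is clear: the TCP stalled at 2.8 mm. Drag is 3.5 N before the pin, and the pin adds about 0.8 N. Now I press to about 13.7 N total, hold, unload and release.

```bash
cat > press.py <<'E'
from h import *
src=open("slide.py").read().split("bot.move_gripper(30)")[0];exec(src)
n=np.load("pics/st.npz");y=float(n["y"]);f0=n["f0"]
def go(d,v=12):
    global y
    y+=d;Q=O+y*u-0.3*x;Q[2]=28.5;bot.line_to(Q,v);f=F(6)-f0
    s=bot.read_state();print(round(y,2),round((s["tcp_pos"]-O)@u,2),f,round(s["t"],2));return f
f=F(6)-f0;print(f)
while -f[1]<13.2 and y<6: f=go(min(.3,max(.08,(13.7+f[1])/8)))
for _ in range(8): bot.pause(.02);f=F(5)-f0;print("hold",f,round(bot.read_state()["t"],2))
while -f[1]>1.2: f=go(-min(.4,max(.08,(-f[1])/12)))
bot.move_gripper(36);s=bot.read_state();print(s["t"],F()-f0)
Q=O+y*u-.3*x;Q[2]=110;bot.line_to(Q,120)
Q=O-95*u;Q[2]=150;bot.line_to(Q,200)
s=bot.read_state();print(s["t"],s["width"],s["contact_force"])
a=bot.camera("scene")[:,:,::-1];b=bot.camera("side")[:,:,::-1]
c=lambda im,X,Y:cv2.resize(im[Y:Y+90,X:X+120],(400,300),interpolation=cv2.INTER_CUBIC)
p=bot.camera("wrist")[:,:,::-1]
cv2.imwrite("pics/m2.png",np.vstack([np.hstack([c(a,325,212),c(b,240,225)]),np.hstack([c(a,250,130),c(b,290,120)])]))
cv2.imwrite("pics/w3.png",p)
E
python3 press.py
```

```text
[-1.18 -7.9   1.17]
3.8 2.82 [ 0.1  -9.36  1.17] 32.83
4.1 2.86 [ -0.15 -10.97   1.09] 33.18
4.4 2.88 [  0.2  -12.19   1.54] 33.53
4.59 2.91 [  0.38 -13.35   0.96] 33.88
hold [  0.64 -13.23   0.95] 33.98
hold [  0.57 -13.76   1.38] 34.08
hold [  0.51 -13.13   1.01] 34.18
hold [  0.72 -13.23   1.04] 34.28
hold [  0.9  -13.36   1.12] 34.38
hold [  0.68 -13.44   1.05] 34.48
hold [  0.68 -13.4    0.83] 34.58
hold [  0.76 -13.51   0.98] 34.68
4.19 2.9 [  0.06 -10.93   0.67] 35.03
3.79 2.85 [-0.49 -9.24  1.36] 35.38
3.39 2.83 [-0.98 -7.45  1.41] 35.73
2.99 2.8 [-2.01 -5.12  1.66] 36.08
2.59 2.72 [-2.81 -2.84  2.03] 36.43
2.35 2.66 [-3.68  0.43  1.87] 36.78
37.35 [-0.01  0.29  0.06]
38.925 35.955382443306334 [-0.34 -0.19 -0.53]
```

View pics/m2.png

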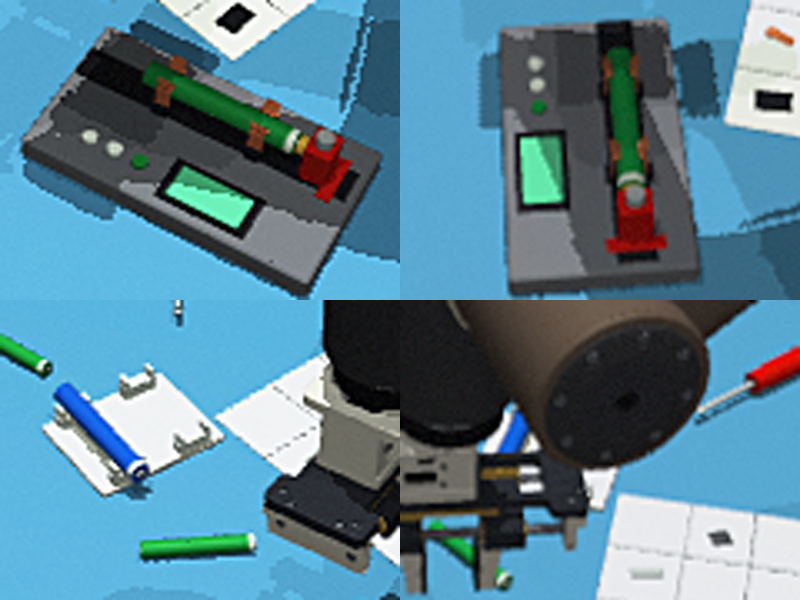

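The picture shows the stick lying in both clips with its button against the collar at crop (300,143). The blue stick is still in the rack, and nothing else has moved. I hand it in.

```bash
python3 -c "
from plant import bot
print(bot.close_job())"
```

```text
the job is handed in; nothing more can be done
None
```

The green stick is snapped into both clips with its button on the pin, was pressed against the collar with about 10 N above the drag for 0.8 s and released, and the job was handed in at about 39 s.

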